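# Cover the cup and shift the bench mixer into fast

### The arm

A 6-joint arm with a two-finger parallel gripper is mounted at the origin on a cart in front of the work surface, level with it; the furniture and walls round the work are solid. World frame = base frame: x ahead of the robot, y to its left, z up, the work surface at z = 0. Lengths are in mm, angles in rad, forces in N, time in s.
With the tool pointing down it reaches from about 400 to 925 mm from the base axis. Payload 12.5 kg.
Tool frame: the origin (TCP) lies on the mounting face of the last link; the fingertips stand 190 mm ahead of it and the grasp point (between the pads) lies 171 mm ahead of it (env.tcp_to_tips is the distance from the TCP to the fingertips, in mm); x points along the fingers, y is the direction in which the jaws open and shut, and the axes are right-handed (so a half turn about x gives the same grasp; the last joint's range is limited). The gripper opens to 95 mm and grips with 3 to 60 N. Pads are 20 mm wide; open, the fingers measure 119 mm over their backs; the gripper's body (75 mm by 180 mm) begins 59 mm behind the grasp point.
Start: joints at [-1.416, 0.491, 1.559, -0, 1.092, -0.106], TCP at [161.178, -603.86, 404.761] pointing down, gripper open.
Joint ranges: [-3.1, 3.1], [-0.84, 2.19], [0.05, 2.79], [-1.13, 4.28], [0.06, 2.93], [-2.69, 2.69]. Speed limits (rad/s): [2.22, 2.22, 2.79, 3.14, 3.14, 3.14].

### API

Orientations are given as [roll, pitch, yaw] about the fixed x, y, z axes, in that order (R = Rz(yaw) Ry(pitch) Rx(roll)).
In Python, from cell import monitor, cams, job, env gives the robot as it stands. The module is installed in compiled form; this text tells all that it offers.
- The arm moves only by the tool apply_moves, never from a script. Its argument "series" is a list of rows, each a list of 3 entries, a list of its own where there are three numbers: the closure, from -1 (fully open) to 1 (shut), so that 0 is half open, then the shift along the tool's x, y, z in cm, then the turn about the tool's x in rad. A call has 1 to 20 rows; each row is the pose to reach, as a shift and turn from the pose commanded when the call began, along the tool's axes at that moment; what a row does not reach only later rows make up. A row lasts 1/8 s, in which the tool goes at most 62.5 mm and 10.7 degrees, less where a joint would pass 70% of its speed; a pose out of reach is approached as far as the arm can. A call with a gripper value outside its range is refused whole. The fingers move at their own pace and stop on an object; the grip force is fixed at half the most. Time passes only in rows, so rows that repeat a pose let the fingers close. It gives the time, the measured TCP pose, the force and the opening at its end, in the units of the state.
- monitor.state(): the state, without advancing time (a new reading comes with each control period).
- cams.read_camera(name): name is "scene" or "top" or "wrist"; returns a dict with "image" (400x640x3 uint8, red, green, blue), "fx", "fy", "cx", "cy" (pixels), "position" and "orientation" of the camera in the world. Camera axes: x right, y down, z forward; pixel columns grow to the right and rows downward; lengths in mm; the calibration is good to about 2 mm. A picture is of the moment at which its call begins. There is no depth.
- job.job_done(): hands the job in, once; it reports no verdict.
The state is a dict: "t": time; "joints": joint angles; "qvel": joint speeds; "tau": joint torques, N m; "eef_pos": TCP position; "tcp_rot": TCP orientation; "ft_force": force on the tool from outside, world axes, zero at the start; "moment": the same for the moment, N m; "opening": opening from 0.0 (shut) to 1.0 (fully open).
Only numpy, scipy, OpenCV 4.12 (cv2) and the standard library are available. Lean on these libraries where they do the work, as an engineer would, in place of code of your own. Each camera call takes 0.05 s, during which the arm holds its last target. There are 200 camera calls.

### The job

Get the bench mixer ready for a fast run: first set the loose black cover on the clear cup so that it sits level and seated on the rim all round. Then take the red-knobbed shift lever out of its slow position, across the hidden neutral slot to the right-hand column and fully forward, away from the robot, to the position with the orange dot. Release it there, leave the cover seated, and leave the two dropper bottles standing where they are.

Things in the scene. Friction and masses are not known exactly. Their poses are not given: they have to be found in the camera images.
- mixer: Grey bench mixer, fixed, 240 mm deep (x), 370 wide (y), 396 high. Origin: centre of its footprint on the bench; x forward (away from the robot), y left, z up; turned up to 0.2 rad. Left: turntable with a clamped clear cup. Right (y -172 to -8 mm): lever console, its face sloping up away from the robot at 35 deg, from z 22 mm at x -108 to z 173 mm at x 108.
- head_edge (a point): Middle of the lower front edge of the grey control head that overhangs the lever: it spans x -31 to 112 mm, y -150 to -30, z 336 to 396 mm in the mixer's frame, on a 60 mm wide column at x 70 to 100. No room under it for a gripper pointing straight down on the knob's forward end: lean the hand 25 to 40 deg towards the robot.
- lever_pivot (a point): Pivot of the shift lever, inside the console at (30, -90, 45) mm in the mixer's frame; 150 mm from the knob's centre. With both lever joints at 0 the lever is square to the sloping face, leaning 0.611 rad (35 deg) from vertical towards the robot. A black dust dome (about 12 mm high) hides the H gate; a plate right of it shows the H pattern, an orange dot at its far right end.
- knob (a point): Centre of the red barrel knob, a round-ended bar 36 mm thick and 68 mm long lying fore and aft (along the point's x), grasped across its 36 mm; on the shift lever's 12 mm steel stem; knob centre 90 mm off the console's face. The point's z axis points outward along the lever. Knob and lever stay where they are left; 2 to 5 N at the knob moves them.
- lever_side (a joint): Lever's sideways swing (rad) about the axis through the pivot that points up the slope: negative left, positive right (+y to -y of the mixer); stops at -0.226 and 0.226 (34 mm at the knob). Left column: below about -0.18, right column: above about 0.18. Starts in the left column. Columns are joined only by the neutral slot (see lever_fore).
- lever_fore (a joint): Lever's swing (rad) about its crosswise axis: negative near, positive forward up the slope; stops -0.26, 0.26 (39 mm at the knob). Starts at -0.25 to -0.14. It crosses only in a neutral slot, +-0.03 wide, whose hidden middle lies anywhere from -0.08 to 0.08: feel for it, pressing the knob right with 5 to 10 N while working it forward. Once across to the right stop, it goes forward.
- cover_grip (a point): Middle of the upright grip post of the loose black cover, which lies on the bench left of the mixer, right way up. Post 25 mm diameter, standing on the disc from 16 to 56 mm above the cover's foot; this point is 38 mm above the foot. z axis up along the post. Cover about 120 g.
- cover_under (a point): Centre of the underside of the cover's disc (108 mm diameter, 6 mm thick), the face that lies on the rim: 28 mm below cover_grip, 10 mm above the foot. Below it a plug of 80 mm diameter, 10 mm deep and tapered to 72 mm at the foot, goes loosely into the cup's mouth.
- cup_rim (a point): Centre of the mouth of the clear cup clamped on the mixer, at rim height: 166 mm above the bench, at (20, 120) mm in the mixer's frame. Rim 96 mm outer diameter, wall about 2 mm; the cup cannot move.
- dropper_1_mid (a point): Dropper bottle with amber contents and white nozzle, 47 mm diameter, 147 mm high, standing loose right of the mixer; point on its axis 70 mm above its foot. Leave it.
- dropper_2_mid (a point): Dropper bottle with dark grey contents and white nozzle, 47 mm diameter, 147 mm high, standing loose at the left behind the cover; point on its axis 70 mm above its foot. Leave it.
There are look-alikes about, which are no part of the job. What is shaped like the part that bears cover_grip but pink is not meant.

How it is judged:
By the outcome, as a careful person would: the job done as asked, in the order asked, and still so for the second after the job is handed in, with the robot touching nothing.
It also fails if it takes over 67 s, if anything falls off the work surface, if the arm or the gripper's body presses on something with over 40 N, if the wrist force passes 120 N, or if a joint passes its speed limit or range.

## Working session

There is one attempt and no reset: what is moved stays moved. The work goes in short steps, Python scripts to look and compute and a tool call to move; the robot and the scene stay as the last step left them, time stands still between calls to the robot, and variables do not carry over. Pictures are saved under pics/ and viewed, about 8 in all and at most 12, crops included, and the job is handed in when it is done.

Besides the shell and the picture viewer there is one more tool, called after ">>>" as a command line: name --argument value ..., lists and objects as JSON in quotes. apply_moves: Moves the arm, as the interface text tells. Its arguments: {"type":"object","properties":{"series":{"type":"array"}},"required":["series"]}

```bash
mkdir -p pics; cat > h.py <<'E'
import numpy as np, cv2
from scipy.spatial.transform import Rotation as R
from cell import monitor, cams, job, env
def snap(n,f):
    d=cams.read_camera(n); cv2.imwrite('pics/'+f,d['image'][:,:,::-1]); return d
E
python3 - <<'E'
from h import *
import pickle
D={}
for n in("scene","top","wrist"):
    D[n]=snap(n,n+'0.png'); d=D[n]; print(n,d['fx'],d['cx'],d['cy'],d['position'],d['orientation'])
pickle.dump(D,open('D0.pkl','wb'))
print(monitor.state())
E
```

```text
scene 422.75314569674254 317.15225948425274 200.53793861021674 [ 784.2823022  -629.95076171 1258.89702516] [-2.583609   -0.01245964  0.36354614]
top 410.679649565979 321.2718526004294 202.53055963044343 [ 4.17575021e+02 -6.82303613e-01  1.65177903e+03] [-3.05260968e+00  6.88947062e-04 -1.59527644e+00]
wrist 358.544557875169 319.44021232832256 197.0332796558515 [ 229.85227088 -586.0705963   384.18373603] [ 2.88502497e+00  1.40226725e-03 -1.31003144e+00]
{'t': 0.15, 'joints': array([-1.41559861e+00,  4.91398680e-01,  1.55926872e+00,  1.24337946e-05,
        1.09167801e+00, -1.05596000e-01]), 'qvel': array([-0.00073347, -0.00091439, -0.00047139,  0.00013652, -0.0006186 ,
       -0.00128621]), 'tau': array([ 1.53951725e-03, -6.12895560e+01, -2.58279616e+01,  6.92854612e-02,
        4.73137689e-02, -7.30222291e-05]), 'eef_pos': array([ 161.17859695, -603.85068194,  404.32388767]), 'tcp_rot': array([-1.69104326,  1.57004348,  1.71133738]), 'ft_force': array([ 0.21238555,  0.03560302, -0.52044307]), 'moment': array([-0.0248843 , -0.00865596, -0.00345231]), 'opening': 0.9994940793090731}
```

View pics/scene0.png

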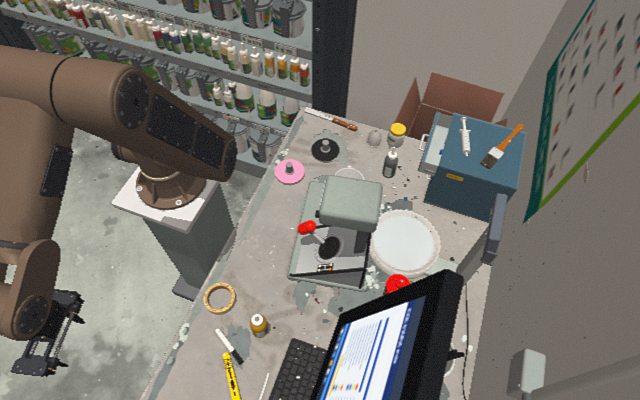

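View pics/top0.png

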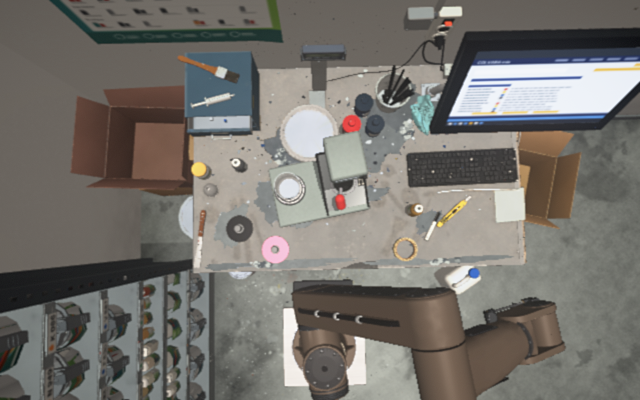

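Scene and top views agree. In the top view the black cover is near (239,228), the pink look-alike (275,249), the cup (289,188), the knob (340,202), dropper 1 (415,210) and dropper 2 (238,164). Enlarging next.

```bash
python3 - <<'E'
import cv2
a=cv2.imread('pics/top0.png')[130:270,180:440]; a=cv2.resize(a,None,fx=3,fy=3,interpolation=cv2.INTER_CUBIC)
b=cv2.imread('pics/scene0.png')[120:300,260:460]; b=cv2.resize(b,None,fx=3.3,fy=3.3,interpolation=cv2.INTER_CUBIC)
cv2.imwrite('pics/topc.png',a);cv2.imwrite('pics/scc.png',b)
E
```

```text
(no output)
```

View pics/topc.png

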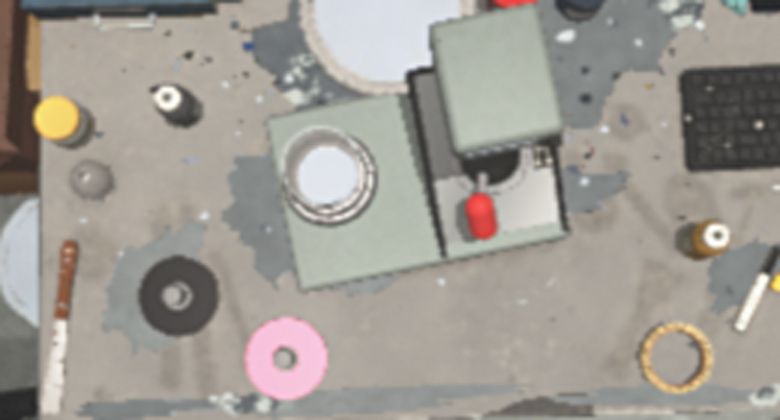

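View pics/scc.png

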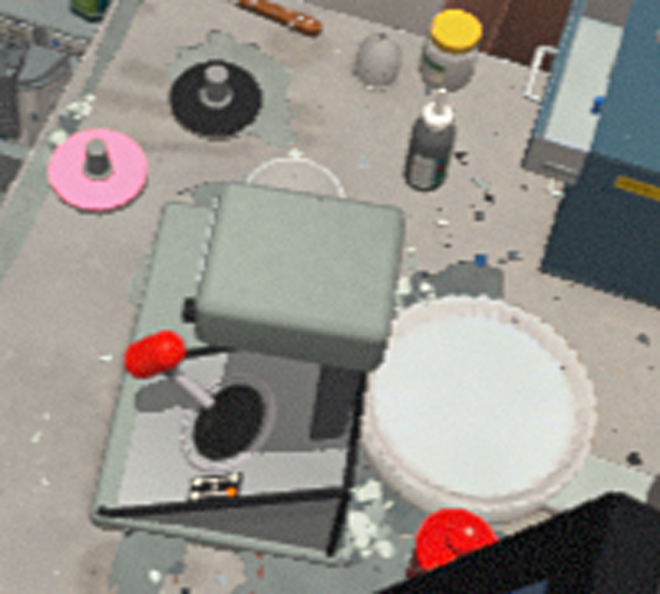

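```bash
cat >> h.py <<'E'
import pickle
from scipy.optimize import least_squares
def cR(d): return R.from_euler('xyz',d['orientation']).as_matrix()
def proj(d,p):
    q=cR(d).T@(np.asarray(p,float)-d['position']); return np.array([d['fx']*q[0]/q[2]+d['cx'],d['fy']*q[1]/q[2]+d['cy']])
def onz(d,uv,z):
    r=cR(d)@np.array([(uv[0]-d['cx'])/d['fx'],(uv[1]-d['cy'])/d['fy'],1]); return d['position']+r*(z-d['position'][2])/r[2]
def tri(obs,x0):
    f=lambda p:np.concatenate([proj(d,p)-uv for d,uv in obs]); s=least_squares(f,x0); return s.x,np.round(s.fun,2)
def mix(m,p):
    c,s=np.cos(m[2]),np.sin(m[2]); p=np.asarray(p,float); return np.array([m[0]+c*p[0]-s*p[1],m[1]+s*p[0]+c*p[1],p[2]])
def lever(side,fore,L=150):
    # mixer frame knob centre & axes
    up=np.array([np.cos(.611),0,np.sin(.611)]); n=np.array([-np.sin(.611),0,np.cos(.611)])
    # side: +right(-y) about up ; fore about crosswise axis
    a=R.from_rotvec(up*side); b=R.from_rotvec(np.array([0,1,0])*fore)
    M=a*b
    return np.array([30,-90,45])+M.apply(n)*L, M.apply(up), M.apply(n)
E
python3 - <<'E'
from h import *
D=pickle.load(open('D0.pkl','rb')); T,S=D['top'],D['scene']
t=lambda x,y:np.array([x/3+180-1/3,y/3+130-1/3]); s=lambda x,y:np.array([x/3.3+260-.35,y/3.3+120-.35])
print(lever(.2,0)[0],lever(0,.2)[0])
P=[((-31,-30,396),t(457,155)),((-31,-150,396),t(562,133)),((112,-150,396),t(538,5)),((112,-30,396),t(432,25))]
f=lambda m:np.concatenate([proj(T,mix(m,p))-uv for p,uv in P]+[proj(T,mix(m,(20,120,166)))-t(324,171)])
r=least_squares(f,[550,0,0.2]);m=r.x;print('mixer',m,np.round(r.fun,2))
print('corners front z0/22',[onz(T,t(*c),22) for c in((302,290),(567,236))],mix(m,(-120,185,22)),mix(m,(-120,-185,22)))
print('rim',mix(m,(20,120,166)),onz(T,t(324,171),166))
k=tri([(T,t(481,216)),(S,s(155,354))],[500,-80,200]);print('knob',k)
print('lever model',[mix(m,lever(-.21,f)[0]) for f in(-.25,-.2,-.14)])
print('cover disc',onz(T,t(178,296),16),onz(S,s(216,98),16), 'posttop',tri([(T,t(177,293)),(S,s(215,69))],[400,200,50]))
print('d1',onz(T,t(715,235),147),'d2',onz(T,t(169,98),147),onz(S,s(437,100),147))
print('pink',onz(T,t(286,358),16))
E
```

```text
[ -54.33769199 -119.80039962  165.41216671] [-29.9289374  -90.         182.50826325]
mixer [ 6.15952316e+02 -2.33146317e-01  1.80311483e-01] [-0.6   1.16  2.43  0.66  0.64 -1.12 -1.7  -0.1  -0.91 -0.78]
corners front z0/22 [array([472.24643044, 161.43249257,  22.        ]), array([ 535.16438112, -191.07518716,   22.        ])] [464.72060706 160.24728964  22.        ] [ 531.07493291 -203.75422607   22.        ]
rim [614.10775133 121.40811964 166.        ] [611.16136501 118.12909403 166.        ]
knob (array([553.43483728, -72.23891084, 142.72514749]), array([ 0.04,  0.07,  0.07, -0.01]))
lever model [array([546.04523296, -73.66355867, 140.13665649]), array([550.94966563, -72.41499628, 145.67072501]), array([557.19894752, -70.95321437, 151.97828971])]
cover disc [468.53117002 326.50555214  16.        ] [470.20679872 323.00295712  16.        ] posttop (array([470.2391241 , 315.84392735,  74.73568439]), array([ 0.04,  0.08,  0.09, -0.01]))
d1 [ 522.92752725 -357.68260985  147.        ] d2 [709.32553807 309.80280161 147.        ] [713.81668203 302.29185502 147.        ]
pink [383.33621596 184.54072272  16.        ]
```

```bash
cat >> h.py <<'E'
def rel(*tg):
    """world (x,y,z of TCP, jaw-line angle) -> tool shifts cm, turn"""
    s=monitor.state(); M=R.from_euler('xyz',s['tcp_rot']).as_matrix(); p=s['eef_pos']
    y=M[:,1]; a=np.arctan2(y[1],y[0])
    print('p',np.round(p,1),'jaw',round(a,3),'F',np.round(s['ft_force'],1),'op',round(s['opening'],3),'t',s['t'],'tilt',np.round(M[:,0],4),'j6',s['joints'][5])
    for t in tg:
        d=M.T@(np.array(t[:3])-p)/10; e=''
        if len(t)>3:
            w=(t[3]-a+np.pi/2)%np.pi-np.pi/2; e=-w  # tool x points down
        print(t,np.round(d,2),e)
E
python3 - <<'E'
from h import *
rel((450,-350,404,-.61),(450,50,404,-.61),(430,325,380,-.61))
d=cams.read_camera('wrist');s=monitor.state();M=R.from_euler('xyz',s['tcp_rot']).as_matrix()
print(M.T@(d['position']-s['eef_pos']),M.T@cR(d))
E
```

```text
p [ 161.2 -603.9  404.3] jaw -1.31 F [ 0.2  0.  -0.5] op 0.999 t 0.15 tilt [-1.e-04  7.e-04 -1.e+00] j6 -0.10559600010277266
(450, -350, 404, -0.61) [  0.05 -17.08 -34.45] -0.7000083110420552
(450, 50, 404, -0.61) [  0.08 -55.73 -44.76] -0.7000083110420552
(430, 325, 380, -0.61) [  2.5  -82.81 -49.92] -0.7000083110420552
[ 20.12659756   0.56870376 -70.93957251] [[ 5.77793138e-04 -2.53879657e-01  9.67235641e-01]
 [ 9.99999833e-01  1.38039829e-04 -5.61132690e-04]
 [ 8.94313235e-06  9.67235804e-01  2.53879694e-01]]
```

>>> apply_moves --series '[[-1,[0,-17,-34.5],-0.7],[-1,[0,-17,-34.5],-0.7],[-1,[0,-17,-34.5],-0.7],[-1,[0,-17,-34.5],-0.7],[-1,[0,-17,-34.5],-0.7],[-1,[0,-17,-34.5],-0.7],[-1,[0,-17,-34.5],-0.7],[-1,[0,-55.7,-44.8],-0.7],[-1,[0,-55.7,-44.8],-0.7],[-1,[0,-55.7,-44.8],-0.7],[-1,[0,-55.7,-44.8],-0.7],[-1,[0,-55.7,-44.8],-0.7],[-1,[0,-55.7,-44.8],-0.7],[-1,[0,-55.7,-44.8],-0.7],[-1,[0,-81.8,-53.7],-0.7],[-1,[0,-81.8,-53.7],-0.7],[-1,[0,-81.8,-53.7],-0.7],[-1,[0,-81.8,-53.7],-0.7],[-1,[0,-81.8,-53.7],-0.7],[-1,[0,-81.8,-53.7],-0.7]]'

```text
t: 2.7
eef_pos: [469.2, 325.6, 404.1]
tcp_rot: [-0.176, 1.57, -2.355]
ft_force: [-0.2, -0.4, 0.1]
opening: 0.998
```

```bash
python3 - <<'E'
from h import *
d=snap('wrist','w1.png'); pickle.dump(d,open('w1.pkl','wb'))
rel((469,325,213,-.61))
print(proj(d,(469,325,56)),proj(d,(469,325,16)),proj(d,(614,120,166)))
E
```

```text
p [469.3 324.5 404.2] jaw -0.609 F [-0.1 -0.6 -0.6] op 1.0 t 2.75 tilt [-6.e-04 -8.e-04 -1.e+00] j6 1.099007454329176
(469, 325, 213, -0.61) [19.12 -0.05 -0.04] 0.0005788767101062575
[319.45097418 181.54921233] [319.44420961 173.39646008] [657.09689302 334.34011045]
```

View pics/w1.png

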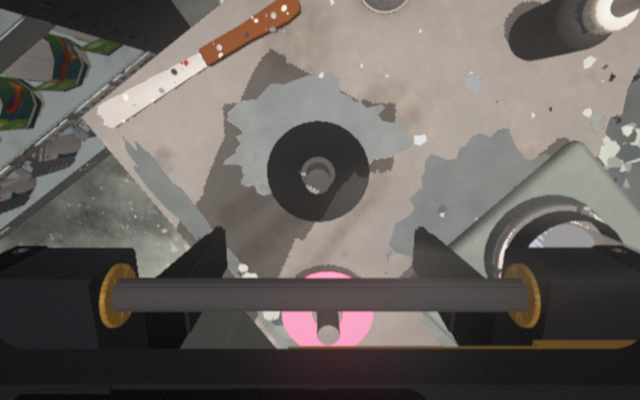

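The wrist view shows the cover disc centred at about (318,171) and its post top at about (319,178), 3 px from the prediction. The pink one is at (328,310), the cup is at the right.

```bash
python3 - <<'E'
from h import *
d=pickle.load(open('w1.pkl','rb'))
g=cv2.cvtColor(d['image'],cv2.COLOR_RGB2GRAY)
m=((g<62)&(d['image'].max(2)<70)).astype(np.uint8)
m[:115]=0;m[225:]=0;m[:,:262]=0;m[:,375:]=0
c=max(cv2.findContours(m,0,1)[0],key=cv2.contourArea); h=cv2.convexHull(c); print(cv2.minEnclosingCircle(h),cv2.fitEllipse(h))
for uv in((318,171),cv2.fitEllipse(h)[0]): print(onz(d,uv,16))
print(onz(d,(319,178),56))
q=onz(d,(318,171),16); rel((q[0],q[1],213))
E
```

```text
((317.6405944824219, 171.63427734375), 50.38600540161133) ((317.49127197265625, 171.25143432617188), (98.66765594482422, 100.47771453857422), 80.23977661132812)
[469.21555481 327.94159832  16.        ]
[468.62855673 328.02655678  16.        ]
[470.58975055 328.01898686  56.        ]
p [469.3 324.5 404.2] jaw -0.609 F [-0.1 -0.6 -0.6] op 1.0 t 2.75 tilt [-6.e-04 -8.e-04 -1.e+00] j6 1.099007454329176
(np.float64(469.215554810727), np.float64(327.94159831571244), 213) [19.12 -0.2  -0.29]
```

>>> apply_moves --series '[[-1,[6,-0.2,-0.3],0],[-1,[12,-0.2,-0.3],0],[-1,[17,-0.2,-0.3],0],[-1,[19.2,-0.2,-0.3],0],[-1,[19.2,-0.2,-0.3],0],[1,[19.2,-0.2,-0.3],0],[1,[19.2,-0.2,-0.3],0],[1,[19.2,-0.2,-0.3],0],[1,[19.2,-0.2,-0.3],0],[1,[19.2,-0.2,-0.3],0],[1,[19.2,-0.2,-0.3],0],[1,[19.2,-0.2,-0.3],0],[1,[19.2,-0.2,-0.3],0]]'

```text
t: 4.38
eef_pos: [469.2, 328.6, 212.6]
tcp_rot: [0.096, 1.571, -2.084]
ft_force: [0.1, 0.4, 0.5]
opening: 0.253
```

```bash
python3 - <<'E'
from h import *
rel((469,328,420),(560,180,420))
E
```

```text
p [469.2 328.6 212.6] jaw -0.61 F [0.1 0.4 0.5] op 0.253 t 4.375 tilt [-1.e-04 -1.e-04 -1.e+00] j6 1.105665786246819
(469, 328, 420) [-2.074e+01  2.000e-02  6.000e-02] 
(560, 180, 420) [-20.74  15.96   6.98]
```

>>> apply_moves --series '[[1,[-6,0,0],0],[1,[-12,0,0],0],[1,[-18,0,0],0],[1,[-22.7,0,0],0],[1,[-22.7,6,3],0],[1,[-22.7,11.9,8.8],0],[1,[-22.7,11.9,8.8],0],[1,[-22.7,11.9,8.8],0],[1,[-22.7,11.9,8.8],0]]'

```text
t: 5.5
eef_pos: [516.2, 188.7, 439.6]
tcp_rot: [-1.158, 1.571, 2.944]
ft_force: [0.3, 0.3, -1.9]
opening: 0.257
```

```bash
python3 - <<'E'
from h import *
d=snap('wrist','w2.png'); pickle.dump(d,open('w2.pkl','wb'))
rel((614,120,440)); print(proj(d,(614,120,166)), proj(d,(611,118,166)))
E
```

```text
p [516.1 189.  439.6] jaw -0.609 F [-0.1  0.3 -0.8] op 0.258 t 5.55 tilt [-2.e-04  0.e+00 -1.e+00] j6 0.8400841082611961
(614, 120, 440) [-0.04 11.98  0.06] 
[482.16024954 202.88871632] [479.85208915 207.27907812]
```

View pics/w2.png

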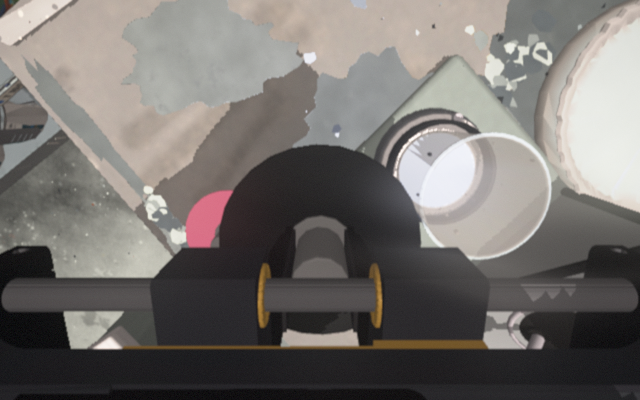

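The rim is the bright circle from about x 418 to 551 and y 132 to 258, centred near (485,196). Fitting a circle at z 166.

```bash
python3 - <<'E'
from h import *
d=pickle.load(open('w2.pkl','rb'))
a=d['image'][120:270,400:570]; cv2.imwrite('pics/w2c.png',cv2.resize(a,None,fx=4,fy=4,interpolation=cv2.INTER_CUBIC)[:,:,::-1])
E
```

```text
(no output)
```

View pics/w2c.png

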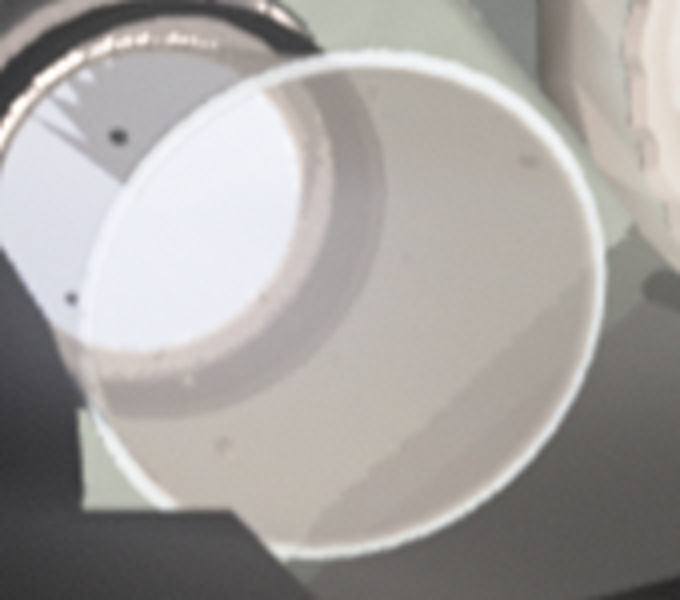

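```bash
python3 - <<'E'
from h import *
d=pickle.load(open('w2.pkl','rb'))
P=[(375,50),(606,280),(310,560),(77,300),(548,107),(115,448),(575,400),(200,105),(440,532)]
Q=np.array([onz(d,(x/4+400-.4,y/4+120-.4),166) for x,y in P])
s=least_squares(lambda v:np.hypot(Q[:,0]-v[0],Q[:,1]-v[1])-v[2],[614,120,48]);print(s.x,np.round(s.fun,1))
x,y=s.x[:2]
# cover disc in hand: check centre
rel((x,y,440),(x,y,395),(x,y,368))
d2=cams.read_camera('top'); print(proj(d2,(x,y,166)))
E
```

```text
[617.58270644 121.80351224  48.31465877] [-0.5 -0.8  0.3  0.6  1.1 -0.9 -0.3  0.   0.6]
p [516.1 189.  439.6] jaw -0.609 F [-0.1  0.3 -0.8] op 0.258 t 5.55 tilt [-2.e-04  0.e+00 -1.e+00] j6 0.8400841082611961
(np.float64(617.5827064395776), np.float64(121.80351223546978), 440) [-0.04 12.17 -0.29] 
(np.float64(617.5827064395776), np.float64(121.80351223546978), 395) [ 4.46 12.17 -0.29] 
(np.float64(617.5827064395776), np.float64(121.80351223546978), 368) [ 7.16 12.17 -0.29] 
[286.62885236 184.9437555 ]
```

>>> apply_moves --series '[[1,[0,5,-0.3],0],[1,[0,10,-0.3],0],[1,[0,12.2,-0.3],0],[1,[0,12.2,-0.3],0],[1,[3,12.2,-0.3],0],[1,[5,12.2,-0.3],0],[1,[6,12.2,-0.3],0],[1,[6.6,12.2,-0.3],0],[1,[6.9,12.2,-0.3],0],[1,[7.0,12.2,-0.3],0],[1,[7.1,12.2,-0.3],0],[1,[7.1,12.2,-0.3],0]]'

```text
t: 7.1
eef_pos: [618.1, 120.9, 369.1]
tcp_rot: [2.405, 1.57, 0.224]
ft_force: [2.5, 2.1, -0.8]
opening: 0.26
```

```bash
python3 - <<'E'
from h import *
rel((617.6,121.8,368.6))
E
```

```text
p [618.1 120.9 369.1] jaw -0.61 F [ 2.5  2.1 -0.8] op 0.26 t 7.1 tilt [ 1.e-03  2.e-04 -1.e+00] j6 0.6982998172353002
(617.6, 121.8, 368.6) [ 0.05 -0.1  -0.04]
```

>>> apply_moves --series '[[1,[0.05,0,0],0],[1,[0.1,0,0],0],[1,[0.1,0,0],0]]'

```text
t: 7.48
eef_pos: [618.1, 120.9, 368.4]
tcp_rot: [2.36, 1.569, 0.179]
ft_force: [0.8, 2.6, 4.7]
opening: 0.258
```

>>> apply_moves --series '[[-1,[0,0,0],0],[-1,[0,0,0],0],[-1,[0,0,0],0],[-1,[0,0,0],0],[-1,[0,0,0],0],[-1,[0,0,0],0],[-1,[-4,0,0],0],[-1,[-9,0,0],0],[-1,[-9,-6,0],0],[-1,[-9,-10,3],0],[-1,[-9,-10,3],0]]'

```text
t: 8.85
eef_pos: [516.3, 153.9, 458.4]
tcp_rot: [0.287, 1.571, -1.893]
ft_force: [0.5, 0.2, 0.5]
opening: 0.999
```

```bash
python3 - <<'E'
from h import *
d=snap('wrist','w3.png'); pickle.dump(d,open('w3.pkl','wb'))
s=snap('scene','s3.png')
a=cv2.resize(s['image'][140:290,280:420],None,fx=2.66,fy=2.66,interpolation=cv2.INTER_CUBIC)
b=cv2.resize(d['image'][:, 120:][:300],(520,300))
o=np.zeros((400,800,3),np.uint8)
o[:399,:372]=a[:399,:372]; b=cv2.resize(b,(428,247)); o[:247,372:]=b
cv2.imwrite('pics/m3.png',o[:,:,::-1]); rel((618,121,500))
m=(616,0,.18)
E
```

```text
p [518.9 153.6 458.3] jaw -0.61 F [ 0.5 -0.7  0.9] op 1.001 t 8.95 tilt [ 1.3e-03  1.0e-04 -1.0e+00] j6 0.7755920981113551
(618, 121, 500) [-4.16  9.99 -3.01]
```

View pics/m3.png

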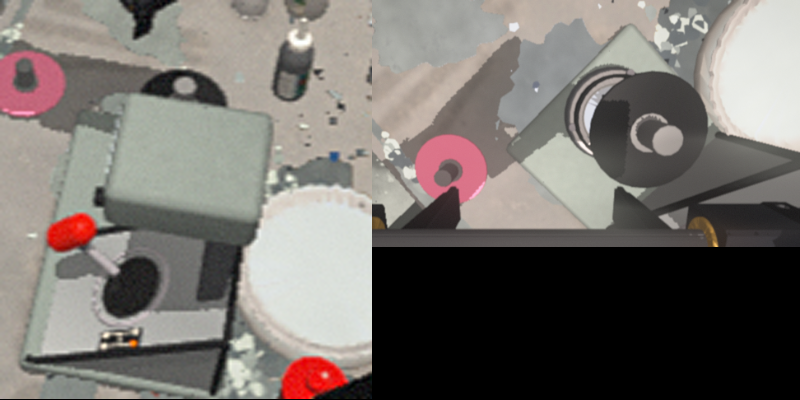

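```bash
python3 - <<'E'
from h import *
d=pickle.load(open('w3.pkl','rb'))
u=lambda x,y:((x-372)*1.215+120,y*1.2146)
print(onz(d,u(649,129.5),172), onz(d,u(669,140),212), [onz(d,u(*p),172) for p in((590,129),(708,129),(649,71),(649,188))])
# refine the mixer: rim at (617.6,121.8), head corners from top
D=pickle.load(open('D0.pkl','rb')); T=D['top'];t=lambda x,y:np.array([x/3+180-1/3,y/3+130-1/3])
P=[((-31,-30,396),t(457,155)),((-31,-150,396),t(562,133)),((112,-150,396),t(538,5)),((112,-30,396),t(432,25))]
f=lambda m:np.concatenate([proj(T,mix(m,p))-uv for p,uv in P]+[(mix(m,(20,120,166))-[617.6,121.8,166])[:2]])
m=least_squares(f,[616,0,.18]).x; print(m)
for sd,fo in((-.226,-.22),(-.2,0),(.2,0),(.22,.26)):
    k,u_,n=lever(sd,fo); print(sd,fo,'mixer',np.round(k),'world',np.round(mix(m,k)),'rear sphere',np.round(mix(m,k-16*u_)))
E
```

```text
[618.37257715 121.06859175 172.        ] [617.85233474 118.61577009 212.        ] [array([574.71177956, 152.05385094, 172.        ]), array([662.48607853,  90.87765283, 172.        ]), array([643.33429537, 165.49953003, 172.        ]), array([590.75302513,  71.90680724, 172.        ])]
[6.17704937e+02 4.33328815e-01 1.66231676e-01]
-0.226 -0.22 mixer [-79. -57. 143.] world [550. -69. 143.] rear sphere [539. -72. 131.]
-0.2 0 mixer [-54. -60. 165.] world [574. -68. 165.] rear sphere [561. -70. 156.]
0.2 0 mixer [ -54. -120.  165.] world [ 584. -127.  165.] rear sphere [ 571. -129.  156.]
0.22 0.26 mixer [ -20. -122.  183.] world [ 619. -123.  183.] rear sphere [ 604. -126.  177.]
```

The cover fits: disc centre (618.4,121.1) with a diameter of about 107 mm at z 172, so it is seated and level. For the lever I'll use the open front finger as a peg at 45 deg behind and left of the knob's rear end. That keeps the hand clear of the head.

```bash
python3 - <<'E'
from h import *
rel((445,-8,458),(445,-8,308))
E
```

```text
p [518.9 153.6 458.3] jaw -0.61 F [ 0.5 -0.7  0.9] op 1.001 t 8.95 tilt [ 1.3e-03  1.0e-04 -1.0e+00] j6 0.7755920981113551
(445, -8, 458) [ 0.02  3.19 17.48] 
(445, -8, 308) [15.02  3.18 17.49]
```

>>> apply_moves --series '[[-1,[0,1,6],0],[-1,[0,2,12],0],[-1,[0,3.2,17.5],0],[-1,[5,3.2,17.5],0],[-1,[10,3.2,17.5],0],[-1,[15,3.2,17.5],0],[-1,[15,3.2,17.5],0],[-1,[15,3.2,17.5],0]]'

```text
t: 9.95
eef_pos: [445.8, -8.5, 308.8]
tcp_rot: [1.933, 1.57, -0.248]
ft_force: [-0.0, 0.0, 0.6]
opening: 0.999
```

```bash
python3 - <<'E'
from h import *
rel((475,-29,308),(505,-34,320),(505,-34,320))
m=(617.7,.43,.166); a=m[2]; M=R.from_euler('xyz',monitor.state()['tcp_rot']).as_matrix()
print('mixer fwd in tool',M.T@[np.cos(a),np.sin(a),0],'right',M.T@[np.sin(a),-np.cos(a),0])
d=snap('wrist','w4.png');s=snap('top','t4.png');pickle.dump(d,open('w4.pkl','wb'))
o=np.zeros((600,640,3),np.uint8); o[:400]=d['image']; o[400:]=cv2.resize(s['image'][150:240,230:410],(400,200)).repeat(1,0)[:, :].copy() if 0 else 0
o[400:600,:400]=cv2.resize(s['image'][150:240,240:420],(400,200),interpolation=cv2.INTER_CUBIC)
cv2.imwrite('pics/m4.png',o[:,:,::-1])
E
```

```text
p [445.8  -8.5 308.8] jaw -0.61 F [-0.   0.   0.6] op 0.999 t 9.95 tilt [ 1.1e-03 -3.0e-04 -1.0e+00] j6 0.4428631700519944
(475, -29, 308) [0.08 3.56 0.01] 
(505, -34, 320) [-1.11  6.31 -1.3 ] 
(505, -34, 320) [-1.11  6.31 -1.3 ] 
mixer fwd in tool [ 0.00105483  0.71356414 -0.70058911] right [4.63779044e-04 7.00589079e-01 7.13564802e-01]
```

View pics/m4.png

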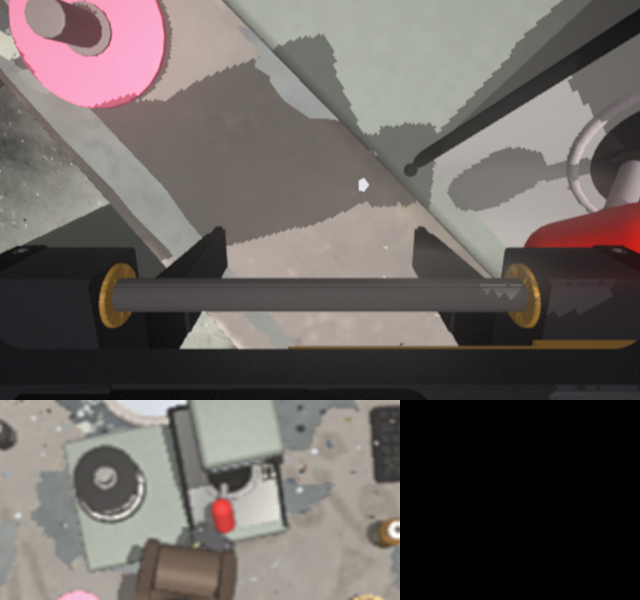

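```bash
cat >> h.py <<'E'
MX=(617.7,.43,.166)
def knob(show=True):
    out=[]
    for n,(x0,x1,y0,y1) in dict(top=(315,370,165,225),scene=(290,350,200,262)).items():
        d=cams.read_camera(n); im=d['image'].astype(int); mk=(im[:,:,0]>110)&(im[:,:,1]<70)&(im[:,:,2]<80)
        z=np.zeros_like(mk); z[y0:y1,x0:x1]=mk[y0:y1,x0:x1]; v,u=np.nonzero(z)
        out.append((n,d,len(u),np.array([u.mean(),v.mean()]) if len(u) else None))
    o=[x for x in out if x[2]>25]
    f=lambda q:np.concatenate([proj(x[1],mix(MX,lever(*q)[0]))-x[3] for x in o])
    r=least_squares(f,[0,0]); print('knob side,fore',np.round(r.x,3),'res',np.round(r.fun,2),[(x[0],x[2],None if x[3] is None else np.round(x[3],1)) for x in out])
E
python3 -c "
from h import *
knob()"
```

```text
knob side,fore [-0.201 -0.215] res [ 0.38 -0.43 -0.6  -0.71] [('top', 77, array([339.8, 203. ])), ('scene', 189, array([306.3, 227.1]))]
```

>>> apply_moves --series '[[-1,[0,2,0],0],[-1,[0,3,0],0],[-1,[0,3.4,0],0],[-1,[0,3.4,0],0]]'

```text
t: 10.65
eef_pos: [472.6, -27.7, 307.8]
tcp_rot: [-0.016, 1.571, -2.197]
ft_force: [0.1, -0.4, -0.2]
opening: 1.002
```

>>> apply_moves --series '[[-1,[0,0.3,0],0],[-1,[0,0.65,-0.35],0],[-1,[-0.2,1.0,-0.7],0],[-1,[-0.2,1.0,-0.7],0]]'

```text
t: 11.15
eef_pos: [485.3, -27.6, 309.8]
tcp_rot: [1.845, 1.57, -0.335]
ft_force: [0.5, -0.7, -0.2]
opening: 0.999
```

```bash
python3 -c "
from h import *
knob(); rel()"
```

```text
knob side,fore [-0.168 -0.183] res [0. 0.] [('top', 1, array([341., 195.])), ('scene', 192, array([306.2, 227.2]))]
p [484.9 -27.7 309.7] jaw -0.61 F [ 0.1 -0.1 -0. ] op 1.002 t 11.25 tilt [-1.e-04 -1.e-04 -1.e+00] j6 0.4168955989349436
```

```bash
sed -i "s/-x\[3\] for x in o\])/-x[3]-(np.array([-.6,-.7]) if x[0]=='scene' else np.array([.4,-.4])) for x in o])/" h.py; python3 -c "
from h import *
knob()"
```

```text
knob side,fore [-0.198 -0.216] res [-0. -0.] [('top', 1, array([341., 195.])), ('scene', 195, array([306.2, 227.2]))]
```

>>> apply_moves --series '[[-1,[0,0.2,-0.2],0],[-1,[-0.1,0.4,-0.4],0],[-1,[-0.2,0.6,-0.6],0],[-1,[-0.2,0.6,-0.6],0]]'

```text
t: 11.85
eef_pos: [490.3, -25.7, 311.1]
tcp_rot: [-1.132, 1.559, 2.969]
ft_force: [-25.2, 1.6, 13.9]
opening: 0.998
```

```bash
python3 -c "
from h import *
knob(); rel()"
```

```text
knob side,fore [-0.208 -0.212] res [0. 0.] [('top', 0, None), ('scene', 194, array([306.5, 226.8]))]
p [490.3 -25.8 311.1] jaw -0.611 F [-25.6   1.4  13.7] op 1.002 t 11.95 tilt [-0.0115  0.002  -0.9999] j6 0.42438318400245106
```

>>> apply_moves --series '[[-1,[-0.4,0,0],0],[-1,[-0.6,0.15,-0.15],0],[-1,[-0.8,0.3,-0.3],0],[-1,[-1.0,0.4,-0.4],0],[-1,[-1.0,0.4,-0.4],0]]'

```text
t: 12.58
eef_pos: [497.1, -24.8, 321.4]
tcp_rot: [-1.158, 1.564, 2.943]
ft_force: [-14.7, 3.4, 9.4]
opening: 1.0
```

```bash
python3 -c "
from h import *
knob(); rel()"
```

```text
knob side,fore [-0.209 -0.131] res [0. 0.] [('top', 0, None), ('scene', 209, array([309.3, 225.8]))]
p [497.1 -24.8 321.4] jaw -0.611 F [-15.3   3.7   8.5] op 1.0 t 12.675 tilt [-0.0068  0.0014 -1.    ] j6 0.4278215746100624
```

>>> apply_moves --series '[[-1,[0,-0.5,0.5],0],[-1,[1.2,-0.5,0.5],0],[-1,[1.2,-0.2,0.2],0],[-1,[1.0,0,0],0],[-1,[0.9,0.15,-0.15],0],[-1,[0.75,0.3,-0.3],0],[-1,[0.6,0.45,-0.45],0],[-1,[0.6,0.45,-0.45],0]]'

```text
t: 13.68
eef_pos: [504.6, -23.8, 315.3]
tcp_rot: [-1.159, 1.567, 2.943]
ft_force: [-9.5, 3.0, 5.6]
opening: 1.001
```

```bash
python3 -c "
from h import *
knob(); rel()"
```

```text
knob side,fore [-0.191 -0.023] res [0. 0.] [('top', 11, array([340.1, 188.9])), ('scene', 185, array([313.2, 225.5]))]
p [504.6 -23.9 315.2] jaw -0.61 F [-9.2  3.   5.5] op 1.004 t 13.775 tilt [-3.7e-03  8.0e-04 -1.0e+00] j6 0.4321199471426726
```

>>> apply_moves --series '[[-1,[0,0.15,0.15],0],[-1,[-0.05,0.3,0.3],0],[-1,[-0.1,0.4,0.4],0],[-1,[-0.1,0.4,0.4],0]]'

```text
t: 14.28
eef_pos: [505.2, -29.5, 316.4]
tcp_rot: [-1.154, 1.566, 2.948]
ft_force: [-13.3, 3.7, 9.2]
opening: 0.996
```

```bash
python3 -c "
from h import *
knob(); rel()
d=cams.read_camera('scene'); cv2.imwrite('pics/s5.png',cv2.resize(d['image'][180:300,270:420],None,fx=4,fy=4,interpolation=cv2.INTER_CUBIC)[:,:,::-1])"
```

```text
knob side,fore [-0.161 -0.014] res [-0.  0.] [('top', 11, array([341.5, 188.5])), ('scene', 199, array([313.1, 226.6]))]
p [505.2 -29.4 316.3] jaw -0.61 F [-13.1   3.2   8.7] op 1.0 t 14.375 tilt [-4.8e-03  9.0e-04 -1.0e+00] j6 0.42175632704494187
```

View pics/s5.png

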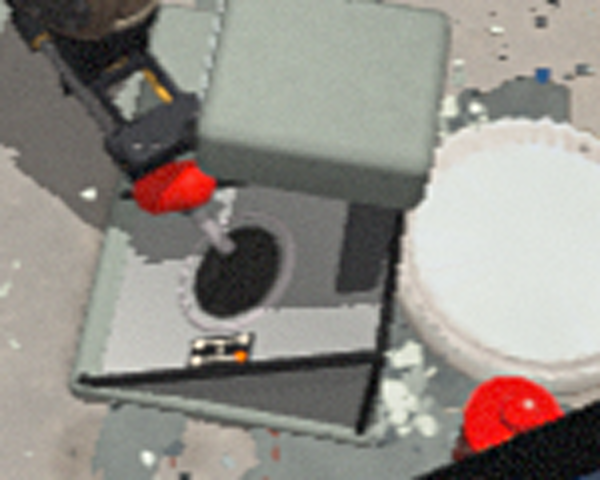

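The crop shows the knob at about (175,190), partly hidden by the finger; the lever has swung forward and looks to be starting to the right.

>>> apply_moves --series '[[-1,[0,0.15,0.15],0],[-1,[0,0.35,0.35],0],[-1,[0,0.55,0.55],0],[-1,[0,0.7,0.7],0],[-1,[0,0.7,0.7],0]]'

```text
t: 15.05
eef_pos: [508.0, -39.7, 316.6]
tcp_rot: [0.927, 1.571, -1.254]
ft_force: [0.0, 1.4, -0.8]
opening: 0.998
```

```bash
python3 -c "
from h import *
knob(); rel()"
```

```text
knob side,fore [-0.063 -0.012] res [0. 0.] [('top', 11, array([346.3, 187.9])), ('scene', 212, array([311.9, 230.6]))]
p [507.9 -39.6 316.7] jaw -0.61 F [-0.2 -0.   0.1] op 1.002 t 15.15 tilt [ 1.e-04 -2.e-04 -1.e+00] j6 0.402877478950386
```

>>> apply_moves --series '[[-1,[0,0.7,0.7],0],[-1,[0,1.4,1.4],0],[-1,[0,2.0,2.0],0],[-1,[0,2.6,2.6],0],[-1,[0,2.9,2.9],0],[-1,[0,2.9,2.9],0]]'

```text
t: 15.9
eef_pos: [515.0, -80.2, 316.8]
tcp_rot: [1.096, 1.57, -1.085]
ft_force: [-1.7, -0.6, -0.5]
opening: 0.999
```

```bash
python3 -c "
from h import *
knob(); rel()"
```

```text
knob side,fore [ 0.202 -0.007] res [0. 0.] [('top', 4, array([355.5, 185.5])), ('scene', 211, array([309.8, 242.9]))]
p [515.1 -79.9 316.8] jaw -0.61 F [-0.4  1.7  1.1] op 1.002 t 16.0 tilt [ 7.e-04 -3.e-04 -1.e+00] j6 0.32953246030661987
```

Across: side 0.20. One more push to the right stop, then forward.

>>> apply_moves --series '[[-1,[0,0.15,0.15],0],[-1,[0,0.3,0.3],0],[-1,[0,0.4,0.4],0],[-1,[0,0.4,0.4],0]]'

```text
t: 16.5
eef_pos: [515.9, -85.5, 316.7]
tcp_rot: [-0.623, 1.57, -2.804]
ft_force: [-3.2, 1.4, 0.5]
opening: 0.998
```

```bash
python3 -c "
from h import *
knob(); rel()
m=MX
k,u,n=lever(.215,.0);k2,u2,n2=lever(.215,.26)
f=np.array([np.cos(.166),np.sin(.166),0])
for k,u in((k,u),(k2,u2)):
    s=mix(m,k-16*u); print('sphere',s,'tool at contact, jaw along mixer x',s-77.5*f)
c=mix(m,lever(.215,0)[0]-16*u)-100*f
rel((c[0],c[1],308,.166))"
```

```text
knob side,fore [ 0.229 -0.004] res [ 0. -0.] [('top', 2, array([356.5, 185. ])), ('scene', 211, array([309.8, 244.3]))]
p [515.9 -85.5 316.7] jaw -0.61 F [-4.  -0.1  0.7] op 0.999 t 16.6 tilt [-3.e-04 -1.e-04 -1.e+00] j6 0.3198369169862276
sphere [ 571.60593935 -130.99525826  155.85351386] tool at contact, jaw along mixer x [ 495.17128459 -143.80125496  155.85351386]
sphere [ 603.67176572 -125.4221009   177.5418059 ] tool at contact, jaw along mixer x [ 527.23711096 -138.22809759  177.5418059 ]
p [515.9 -85.5 316.7] jaw -0.61 F [-4.  -0.1  0.7] op 0.999 t 16.6 tilt [-3.e-04 -1.e-04 -1.e+00] j6 0.3198369169862276
(np.float64(471.2862774320044), np.float64(-148.69278214065488), 308, 0.166) [ 0.88 -0.03  7.73] -0.7761791220813818
```

>>> apply_moves --series '[[-1,[0,-3,3],0],[-1,[0,-3,6],-0.15],[-1,[0.6,-1,7.7],-0.3],[-1,[0.6,0,7.7],-0.45],[-1,[0.6,0,7.7],-0.6],[-1,[0.6,0,7.7],-0.776],[-1,[0.6,0,7.7],-0.776],[-1,[0.6,0,7.7],-0.776]]'

```text
t: 17.6
eef_pos: [472.0, -148.6, 310.9]
tcp_rot: [0.856, 1.57, -0.553]
ft_force: [0.7, 0.5, 0.7]
opening: 1.0
```

```bash
python3 -c "
from h import *
knob(); rel((471.3,-148.7,310,.166))"
```

```text
knob side,fore [0.22  0.005] res [ 0.73  1.04  0.94 -0.23] [('top', 48, array([354.6, 191.4])), ('scene', 216, array([309.3, 244. ]))]
p [ 471.9 -148.5  310.8] jaw 0.164 F [-0.8  0.4  0.2] op 0.999 t 17.7 tilt [ 4.e-04 -3.e-04 -1.e+00] j6 -0.6020161847502786
(471.3, -148.7, 310, 0.166) [ 0.08 -0.07  0.01] -0.0024059250863461834
```

>>> apply_moves --series '[[-1,[0,2,0],0],[-1,[0,2.6,0],0],[-1,[-0.2,3.0,0],0],[-1,[-0.4,3.4,0],0],[-1,[-0.6,3.8,0],0],[-1,[-0.8,4.2,0],0],[-1,[-0.8,4.2,0],0]]'

```text
t: 18.58
eef_pos: [512.9, -141.6, 318.7]
tcp_rot: [-1.866, 1.57, 3.011]
ft_force: [-2.3, -0.6, -1.0]
opening: 1.0
```

```bash
python3 -c "
from h import *
knob(); rel()"
```

```text
knob side,fore [0.247 0.21 ] res [ 1.17  2.35  2.07 -0.18] [('top', 40, array([353.9, 182.1])), ('scene', 165, array([317.4, 244.5]))]
p [ 513.  -141.5  318.4] jaw 0.166 F [-2.1  0.2 -0.8] op 1.0 t 18.675 tilt [-9.e-04  2.e-04 -1.e+00] j6 -0.5589882942123526
```

>>> apply_moves --series '[[-1,[-0.2,0.4,0],0],[-1,[-0.35,0.8,0],0],[-1,[-0.5,1.2,0],0],[-1,[-0.6,1.5,0],0],[-1,[-0.6,1.5,0],0]]'

```text
t: 19.3
eef_pos: [528.3, -139.1, 325.0]
tcp_rot: [0.762, 1.57, -0.643]
ft_force: [-4.5, -1.3, 4.4]
opening: 0.997
```

```bash
python3 -c "
from h import *
knob(); rel()"
```

```text
knob side,fore [0.24  0.304] res [0. 0.] [('top', 9, array([354. , 179.6])), ('scene', 168, array([324.1, 243.8]))]
p [ 528.2 -139.1  324.9] jaw 0.166 F [-3.7 -1.4  3.7] op 0.994 t 19.4 tilt [ 5.e-04 -3.e-04 -1.e+00] j6 -0.5444411998539493
```

>>> apply_moves --series '[[-1,[-0.05,0.2,0],0],[-1,[-0.1,0.4,0],0],[-1,[-0.1,0.5,0],0],[-1,[-0.1,0.5,0],0]]'

```text
t: 19.9
eef_pos: [533.0, -138.3, 325.9]
tcp_rot: [-0.01, 1.571, -1.414]
ft_force: [-5.0, -0.2, 4.4]
opening: 0.999
```

```bash
python3 -c "
from h import *
knob(); rel()"
```

```text
knob side,fore [0.239 0.337] res [0. 0.] [('top', 0, None), ('scene', 170, array([325.8, 243.7]))]
p [ 533.  -138.2  325.9] jaw 0.166 F [-4.7 -0.2  4.1] op 1.002 t 20.0 tilt [ 0.e+00 -1.e-04 -1.e+00] j6 -0.5397009987644033
```

Still moving; go on until the stop pushes back.

>>> apply_moves --series '[[-1,[-0.05,0.2,0],0],[-1,[-0.1,0.4,0],0],[-1,[-0.1,0.5,0],0],[-1,[-0.1,0.5,0],0]]'

```text
t: 20.5
eef_pos: [537.4, -137.7, 327.3]
tcp_rot: [-1.28, 1.57, -2.685]
ft_force: [-12.8, -4.5, 12.9]
opening: 0.998
```

```bash
python3 -c "
from h import *
knob(); rel()"
```

```text
knob side,fore [0.241 0.358] res [0. 0.] [('top', 0, None), ('scene', 162, array([326.9, 243.8]))]
p [ 537.3 -137.7  327.3] jaw 0.166 F [-13.8  -4.6  12.6] op 1.002 t 20.6 tilt [-1.1e-03 -5.0e-04 -1.0e+00] j6 -0.5348609777210162
```

>>> apply_moves --series '[[-1,[-0.05,0.15,0],0],[-1,[-0.1,0.3,0],0],[-1,[-0.1,0.3,0],0]]'

```text
t: 20.98
eef_pos: [540.0, -137.4, 328.6]
tcp_rot: [-1.299, 1.569, -2.704]
ft_force: [-17.3, -6.3, 16.7]
opening: 0.996
```

```bash
python3 -c "
from h import *
knob(); rel()"
```

```text
knob side,fore [0.243 0.368] res [ 0. -0.] [('top', 0, None), ('scene', 160, array([327.4, 243.9]))]
p [ 540.  -137.5  328.6] jaw 0.166 F [-17.8  -7.   16.4] op 0.999 t 21.075 tilt [-1.7e-03 -8.0e-04 -1.0e+00] j6 -0.5320603754475055
```

>>> apply_moves --series '[[-1,[0,-2,0],0],[-1,[0,-8,0],0],[-1,[-10,-12,6],0],[-1,[-16,-14,12],0],[-1,[-16,-14,12],0],[-1,[-16,-14,12],0]]'

```text
t: 21.82
eef_pos: [422.2, -280.1, 490.4]
tcp_rot: [0.728, 1.566, -0.679]
ft_force: [0.1, -0.4, -0.5]
opening: 0.999
```

```bash
python3 -c "
from h import *
knob(); rel()
s=snap('scene','s6.png');t=snap('top','t6.png')
A=lambda f:mix(MX,lever(.226,f)[0])
for f in(.1,.15,.2,.23,.26): print(f,proj(s,A(f)),proj(t,A(f)), [proj(s,mix(MX,lever(.226,f)[0]+e*lever(.226,f)[1])).round(1) for e in(-34,34)])
a=cv2.resize(s['image'][190:290,270:400],(520,400),interpolation=cv2.INTER_CUBIC);b=cv2.resize(t['image'][150:220,325:375],(280,392),interpolation=cv2.INTER_CUBIC)
o=np.zeros((400,800,3),np.uint8);o[:,:520]=a;o[:392,520:]=b;cv2.imwrite('pics/m6.png',o[:,:,::-1])"
```

```text
knob side,fore [0.228 0.266] res [-0.14 -0.81 -0.67 -0.13] [('top', 63, array([354. , 183.3])), ('scene', 247, array([323. , 243.4]))]
p [ 422.4 -279.5  489.2] jaw 0.164 F [-0.6 -0.4  0.1] op 1.001 t 21.925 tilt [ 0.003  -0.0024 -1.    ] j6 -0.8793231290754735
0.1 [313.75690971 242.93681363] [355.46818247 188.51710193] [array([303.6, 243.9]), array([324.2, 242. ])]
0.15 [316.05995938 242.74556441] [355.13202122 186.62583946] [array([305.6, 243.5]), array([326.8, 241.9])]
0.2 [318.43627868 242.58923807] [354.7558915  184.69989577] [array([307.6, 243.2]), array([329.5, 242. ])]
0.23 [319.89424918 242.51254091] [354.5114354  183.53016298] [array([308.9, 243. ]), array([331.1, 242. ])]
0.26 [321.37437526 242.44885234] [354.25318803 182.35141615] [array([310.2, 242.9]), array([332.8, 242. ])]
```

View pics/m6.png

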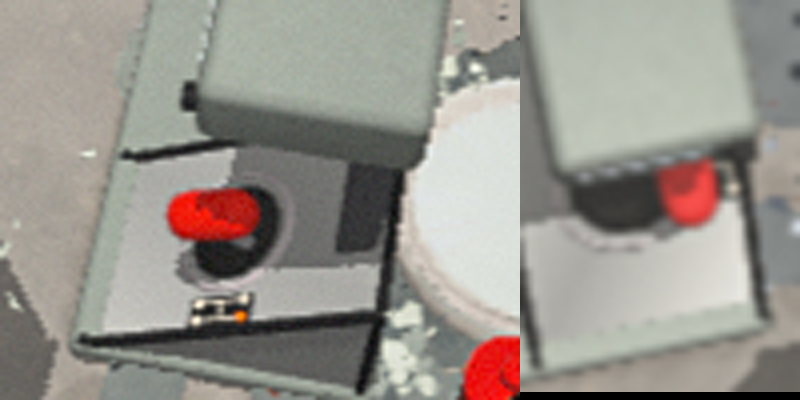

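The knob now sits at both stops: side 0.228, fore 0.266 (scene blob at 323,243, nothing hiding it). One last look at the cover and bottles.

```bash
python3 -c "
from h import *
t=snap('top','t7.png'); cv2.imwrite('pics/t7c.png',cv2.resize(t['image'][130:270,180:440],None,fx=3,fy=3,interpolation=cv2.INTER_CUBIC)[:,:,::-1])
for p in((617.6,121.8,172),(617.6,121.8,212)): print((proj(t,p)-[180,130])*3)
for a in (0,1.57,3.14,4.71): print((proj(t,(617.6+54*np.cos(a),121.8+54*np.sin(a),172))-[180,130])*3)
"
```

```text
[319.46937391 164.16518869]
[316.58216418 159.68206049]
[318.71563706 120.06307542]
[274.86852597 165.21738356]
[320.15671673 208.55365591]
[364.06696078 163.18356126]
```

View pics/t7c.png

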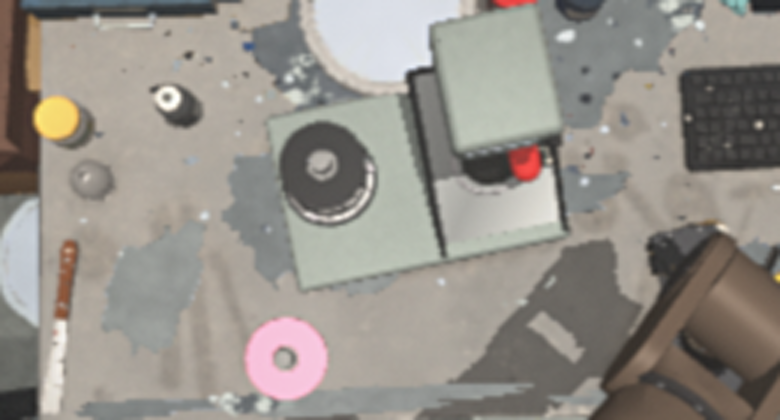

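```bash
python3 -c "
from h import *
a=cv2.imread('pics/scene0.png').astype(int);b=snap('scene','s8.png')['image'][:,:,::-1].astype(int)
for n,(x,y) in dict(d1=(259,322),d2=(390,163)).items(): print(n,np.abs(a-b)[y-14:y+14,x-9:x+9].mean())
rel(); print(job.job_done())"
```

```text
d1 3.5753968253968256
d2 4.220899470899471
p [ 422.9 -277.8  486.6] jaw 0.167 F [0.  0.1 0.6] op 1.003 t 22.125 tilt [-0.0012  0.0012 -1.    ] j6 -0.8785697831140912
the job is handed in; nothing more can be done
None
```

I set the black cover on the cup, then shifted the red-knobbed lever to the orange-dot position and released it. I handed the job in at about 22 s of the 67 s allowed, with the arm clear of everything. It reported no verdict.

- **Cover:** It seated at the expected height with about 5 N of push-back. From close up its disc measured about 107 mm across, centred within 1 mm of the cup mouth. In the last top view the post still stands central over the disc, so it looks level.
- **Lever:** The moves can't lean the hand, so I didn't grasp the knob. I pushed its rear end with the back of the open front finger. The lever went forward, dropped into the neutral slot at about fore -0.01, and crossed to the right stop. From there I pushed it forward until it pushed back. With the hand away it read side 0.228 and fore 0.266 rad, which is at both stops within measuring error.
- **Bottles:** The image around each bottle is essentially unchanged from the start in the scene camera. Dropper 1 was behind the arm in the last top view, so that check rests on the scene camera alone.
- **Disagreements:**
  - The top camera places the cup about 7 mm from where the wrist camera does. I used the wrist value, and the cover fitted there.
  - While the finger partly hid the knob, the fore readings came out too high, up to 0.37. I relied on the clear view afterwards.
- **Forces:** The highest force I read was about 30 N, early in the lever push, when I raised the finger too little as the knob climbed. It was on the fingertip, and both force limits were respected in every reading.

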